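# Roll the sealing film to its parking band

## Robot

A 6-joint arm with a two-finger parallel gripper is mounted at the origin on a cart in front of the work surface, level with it; the furniture and walls round the work are solid. World frame = base frame: x ahead of the robot, y to its left, z up, the work surface at z = 0. Lengths are in mm, angles in degrees, forces in N, time in s.
With the tool pointing down it reaches from about 350 to 725 mm from the base axis. Payload 4.3 kg.
Tool frame: the origin (TCP) lies at the very end of the fingers, on their centre line; the grasp point (between the pads) lies 19 mm behind it; x points along the fingers, y is the direction in which the jaws open and shut, and the axes are right-handed (so a half turn about x gives the same grasp; the last joint's range is limited). The gripper opens to 85 mm and grips with 20 to 120 N. Pads are 22 mm wide; open, the fingers measure 114 mm over their backs; the gripper's body (76 mm by 85 mm) begins 54 mm behind the grasp point. The pads swing forward as they close: fully open they stand 13 mm farther back than shut.
Start: joints at [67.535, 21.618, 4.641, 73.018, 0, 83.68], TCP at [159.905, 552.356, 231.329] pointing down, gripper open.
Joint ranges: [-156.06, 156.06], [-48.1, 94.91], [-58.44, 69.94], [-101.28, 121.22], [-78.64, 73.56], [-180, 180]. Speed limits (degrees/s): [147.25, 147.25, 180, 180, 180, 180].

## Interface

Orientations are given as [roll, pitch, yaw] about the fixed x, y, z axes, in that order (R = Rz(yaw) Ry(pitch) Rx(roll)).
In Python, from plant import bot gives the robot as it stands.
- The arm moves only by the tool drive_tool, never from a script. Its argument "targets" is text: rows parted by semicolons, each of 5 numbers parted by spaces: the closure, from -1 (fully open) to 1 (shut), then the shift along the tool's x, y, z in cm, then the turn about the tool's x in units of 8 degrees (1.0 is 8 degrees). A call has 1 to 8 rows; each row shifts and turns the pose as measured when the row begins, along the tool's axes as they then stand; what a row does not reach is not made up. A row lasts 1/10 s, in which the tool goes at most 50 mm and 8.59 degrees, less where a joint would pass 70% of its speed; a pose out of reach is approached as far as the arm can. A call with a gripper value outside its range is refused whole. The fingers move at their own pace and stop on an object; the grip force is fixed at half the most. Time passes only in rows, so rows that do not move let the fingers close. It gives the time, the measured TCP pose, the force and the opening at its end, in the units of the state.
- bot.observe(): the state, without advancing time (a new reading comes with each control period).
- bot.read_camera(name): name is "scene" or "top"; returns a dict with "image" (400x640x3 uint8, red, green, blue), "z_map" (400x640 float32, mm along the optical axis (not along the pixel's ray), 0 where there is no reading), "fx", "fy", "cx", "cy" (pixels), "cam_to_world" (4x4, takes a point from camera to world coordinates). Camera axes: x right, y down, z forward; pixel columns grow to the right and rows downward; lengths in mm; the calibration is good to about 2 mm. A picture is of the moment at which its call begins.
- bot.sign_off(): hands the job in, once; it reports no verdict.
The state is a dict: "time_s": time; "joint_positions": joint angles; "dq": joint speeds; "joint_efforts": joint torques, N m; "eef_pos": TCP position; "tcp_rot": TCP orientation; "contact_force": force on the tool from outside, world axes, zero at the start; "moment": the same for the moment, N m; "opening": finger opening in mm.
Only numpy, scipy, OpenCV 4.12 (cv2) and the standard library are available. Lean on these libraries where they do the work, as an engineer would, in place of code of your own. Each camera call takes 0.05 s, during which the arm holds its last target.

## Task

Put the roll of sealing film in its parking place: stroke the fingertips over the top of it so that it rolls along the mat, and bring it to rest wholly inside the green band, lying squarely across the mat. Roll it rather than slide it, never pick it up, leave the glassware and jars beside the mat where they are, and take the hand away at the end.

Things in the scene. Friction and masses are not known exactly. Their poses are not given: they have to be found in the camera images.
- film_center (a point): centre of the roll of white sealing film, a cylinder 42 mm in diameter, 52 mm long, 0.07 kg, lying on the mat; 24 mm above the worktop (the roll's top is at 45 mm). Its x axis runs along the roll's axis; y and z turn as it rolls. Fingertips pressed lightly on its top and moved level along the mat roll it half as far as they travel, until they run off its crown.
- mat: grey silicone bench mat, 270 x 150 mm, 3 mm thick, fixed; origin at the centre of its underside, on the worktop. Its x axis runs along its length, from the end near the robot to the far end; y across it, to the left. The roll starts at its near end with its axis across the mat.
- green_band: green band painted across the mat, 66 mm along the mat's length and 130 mm across; origin at its centre on the mat's upper face, axes as the mat's. It may be the nearer or the farther of the two bands.
- yellow_band: yellow band painted across the mat, same size as the green one (not the goal); origin and axes likewise
- film_roll: the same roll as a whole; origin on its round surface, half-way along it: underneath at the start, then turning with the roll. Slight rolling resistance stops it within a few mm after a slow stroke; several strokes are needed. Pushed from behind above its axis, it jams between fingers and mat.
- small_jar: white plastic jar, 55 mm across, 69 mm tall; bystander beside the mat; origin at the centre of its underside
- vial_2: glass vial with white cap, 31 mm across, 60 mm tall; bystander beside the mat; origin at the centre of its underside
- vial_3: glass vial with black cap, 31 mm across, 60 mm tall; bystander beside the mat; origin at the centre of its underside
- beaker_50: clear beaker, 48 mm across, 59 mm tall; bystander beside the mat; origin at the centre of its underside
- erlenmeyer_1: conical flask with red stopper, 64 mm across, 117 mm tall; bystander beside the mat; origin at the centre of its underside
Mind the look-alikes: they are no part of the job. Leave any red or turquoise look-alike of the film_roll alone.

How it is judged:
By the outcome, as a careful person would: the job done as asked, in the order asked, and still so for the second after the job is handed in, with the robot touching nothing.
It also fails if it takes over 61 s, if anything falls off the work surface, if the arm or the gripper's body presses on something with over 40 N, if the wrist force passes 120 N, or if a joint passes its speed limit or range.

## Working session

There is one attempt and no reset: what is moved stays moved. The work goes in short steps, Python scripts to look and compute and a tool call to move; the robot and the scene stay as the last step left them, time stands still between calls to the robot, and variables do not carry over. Pictures are saved under pics/ and viewed, and the job is handed in when it is done.

Besides the shell and the picture viewer there is one more tool, called as name(argument=value, ...) on one line, values as JSON. drive_tool: Moves the arm, as the interface text tells. Its arguments: {"type":"object","properties":{"targets":{"type":"string"}},"required":["targets"]}

```bash
mkdir -p pics; ls; python3 - <<'E'
from plant import bot
import cv2,json
s=bot.observe();print(s)
for n in("scene","top"):
    c=bot.read_camera(n);cv2.imwrite(f"pics/{n}0.png",c["image"][:,:,::-1]);print(n,c["fx"],c["fy"],c["cx"],c["cy"],c["cam_to_world"])
E
```

```text
pics
{'time_s': 0.0, 'joint_positions': array([ 6.75360932e+01,  2.16626474e+01,  4.56082347e+00,  7.30170108e+01,
       -1.65037065e-03,  8.36820042e+01]), 'dq': array([ 0.04542353, -0.01991579,  0.10826188, -0.03539848, -0.04581647,
       -0.04380058]), 'joint_efforts': array([-1.86806254e-03, -4.63606346e+01,  2.69873750e+01,  2.09193269e-02,
       -2.49414989e-04, -7.82921035e-06]), 'eef_pos': array([159.6292424 , 551.70620356, 230.33912812]), 'tcp_rot': array([ -95.52232753,   89.88115377, -111.66823686]), 'contact_force': array([ 0.63202235, -0.48180391,  0.79555303]), 'moment': array([-0.03928199,  0.02730629,  0.01226188]), 'opening': 85.55507222607822}
scene 380.68551390346045 380.68551390346045 320.19561041483104 201.18717225017446 [[ 8.77312776e-01 -2.90119455e-01  3.82299613e-01  1.77914622e+02]
 [-4.79909261e-01 -5.25252963e-01  7.02706500e-01 -7.40564455e+02]
 [-3.06482260e-03 -7.99962515e-01 -6.00042149e-01  5.67307173e+02]
 [ 0.00000000e+00  0.00000000e+00  0.00000000e+00  1.00000000e+00]]
top 435.42807490249555 435.42807490249555 330.39501905750535 198.954804251208 [[-6.15178457e-02 -9.74649409e-01  2.15114120e-01  2.72606222e+02]
 [-9.98104813e-01  5.97419286e-02 -1.47541336e-02 -1.44004704e+02]
 [ 1.52877516e-03 -2.15614081e-01 -9.76477460e-01  1.12549563e+03]
 [ 0.00000000e+00  0.00000000e+00  0.00000000e+00  1.00000000e+00]]
```

View pics/scene0.png

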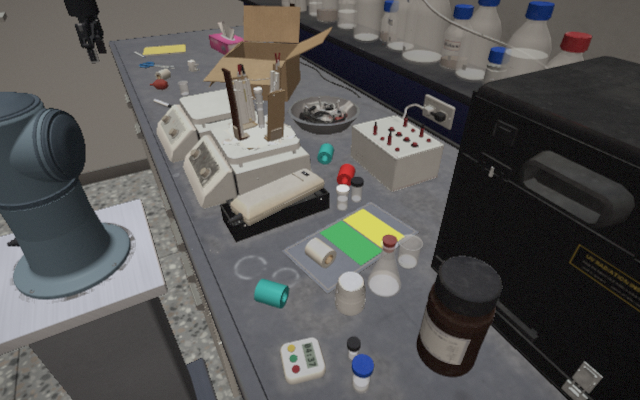

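View pics/top0.png

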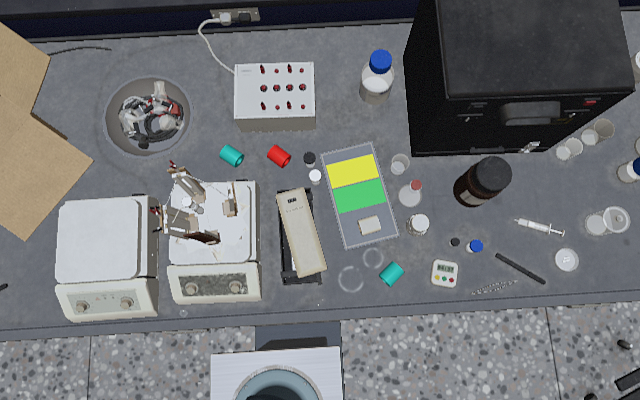

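The roll could be confused with several things in the top view. The white roll is on the mat at (369,225), turquoise look-alikes are at (232,155) and (392,272), a red one is at (279,156), and a white jar is at (417,225). I choose the white cylinder on the mat's near end. The green band, around (360,196), is the nearer band.

```bash
cat > h.py <<'E'
from plant import bot
import cv2,numpy as np
def cloud(c):
    z=c["z_map"].astype(float);v,u=np.mgrid[:400,:640]
    P=np.stack([(u-c["cx"])/c["fx"]*z,(v-c["cy"])/c["fy"]*z,z,np.ones_like(z)],-1)
    return (P@c["cam_to_world"].T)[...,:3]
def rect(m):
    r=cv2.minAreaRect((m*1.0).astype(np.float32));return r
def bands(c,P):
    hsv=cv2.cvtColor(c["image"],cv2.COLOR_RGB2HSV);o={}
    for n,a,b in(("green",50,80),("yellow",22,36)):
        m=cv2.inRange(hsv,(a,120,90),(b,255,255));k,l,st,ce=cv2.connectedComponentsWithStats(m)
        i=1+np.argmax(st[1:,4]);q=P[l==i];q=q[(abs(q[:,2]-3)<12)]
        o[n]=(cv2.minAreaRect(q[:,:2].astype(np.float32)),q[:,2].mean(),cv2.minAreaRect(np.argwhere(l==i)[:,::-1].astype(np.float32)))
    return o
E
python3 - <<'E'
from h import *
np.set_printoptions(suppress=True,precision=1)
for n in("top","scene"):
    c=bot.read_camera(n);P=cloud(c);b=bands(c,P)
    for k in b:print(n,k,b[k][:2], cv2.boxPoints(b[k][0]))
    g=np.array(b["green"][0][0])
    m=(np.hypot(P[...,0]-g[0],P[...,1]-g[1])<95)&(P[...,2]>15)&(P[...,2]<52)
    k,l,st,ce=cv2.connectedComponentsWithStats(m.astype(np.uint8))
    for i in range(1,k):
        if st[i,4]>40:
            q=P[l==i];print(i,st[i],ce[i],q.mean(0),q.min(0),q.max(0),cv2.minAreaRect(q[:,:2].astype(np.float32)))
    if n=="top":
        cv2.imwrite("pics/crop.png",cv2.resize(c["image"][130:300,270:450,::-1],None,fx=4,fy=3.5,interpolation=2))
        for u,v in((417,225),(410,193),(400,164),(315,176),(309,158),(392,272)):print(u,v,P[v,u])
E
```

```text
top green (((524.7582397460938, -237.158935546875), (65.01811218261719, 129.61233520507812), 10.996880531311035), np.float64(4.3511298049773055)) [[ 480.5 -179.7]
 [ 505.2 -307. ]
 [ 569.  -294.6]
 [ 544.3 -167.3]]
top yellow (((593.8349609375, -223.521728515625), (66.57135009765625, 129.8771514892578), 11.326229095458984), np.float64(4.2823134130250144)) [[ 548.4 -166.4]
 [ 574.  -293.7]
 [ 639.2 -280.7]
 [ 613.7 -153.3]]
1 [357 214  23  17 235] [368.2 221.9] [ 446.3 -251.7   42.3] [ 430.4 -278.8   15.4] [ 468.  -225.3   50.7] ((447.23321533203125, -252.1759796142578), (31.60411262512207, 51.19084930419922), 12.831764221191406)
417 225 [ 427.5 -368.6   66. ]
410 193 [ 507.6 -358.3   72.5]
400 164 [ 604.9 -353.9    1.5]
315 176 [ 569.1 -124.8   60.5]
309 158 [ 617.2 -112.1   61.9]
392 272 [ 318.5 -300.3   41.5]
scene green (((524.9571533203125, -237.51358032226562), (65.66439819335938, 127.76484680175781), 11.463837623596191), np.float64(2.490656819594575)) [[ 480.1 -181.4]
 [ 505.5 -306.6]
 [ 569.8 -293.6]
 [ 544.4 -168.4]]
scene yellow (((592.8910522460938, -221.54869079589844), (65.9355239868164, 127.38522338867188), 11.053282737731934), np.float64(2.4446896071248236)) [[ 548.3 -165.4]
 [ 572.7 -290.4]
 [ 637.5 -277.7]
 [ 613.  -152.7]]
1 [310 238  27  24 266] [324.  248.5] [ 446.4 -262.1   38.4] [ 430.  -281.7   15.2] [ 467.6 -228.6   46.4] ((445.3561706542969, -255.18072509765625), (28.233949661254883, 52.24957275390625), 21.00872230529785)
```

View pics/crop.png

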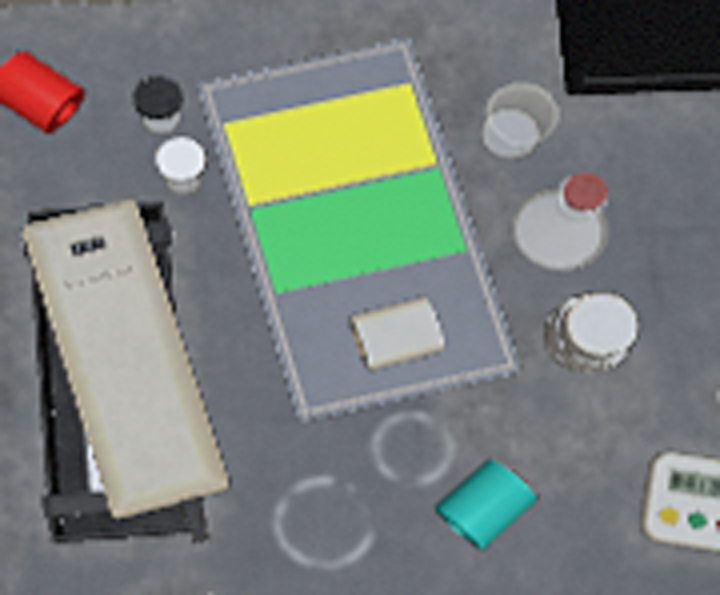

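The crop confirms the white roll at crop pixel (398,332), on the bare near end of the mat with its axis across it. Green is next, then yellow. Now I'll get tighter fits and check the height of things along the route.

```bash
cat >> h.py <<'E'
from scipy.spatial.transform import Rotation as R
from scipy.optimize import least_squares
def tool(s=None):
    s=s or bot.observe();return R.from_euler("xyz",s["tcp_rot"],degrees=True).as_matrix(),s["eef_pos"]
GC=np.array([524.9,-237.4]);YAW=np.radians(11.2)
U=np.array([np.cos(YAW),np.sin(YAW)]);V=np.array([-U[1],U[0]])
def tomat(p):
    d=np.asarray(p)[...,:2]-GC;return np.stack([d@U,d@V],-1)
def roll(names=("top","scene")):
    for n in names:
        c=bot.read_camera(n);P=cloud(c);M=tomat(P)
        hsv=cv2.cvtColor(c["image"],cv2.COLOR_RGB2HSV)
        m=(abs(M[...,1])<60)&(M[...,0]>-125)&(M[...,0]<70)&(P[...,2]>12)&(P[...,2]<55)&(hsv[...,1]<90)&(hsv[...,2]>110)
        k,l,st,ce=cv2.connectedComponentsWithStats(m.astype(np.uint8))
        if k<2: print(n,"none");continue
        i=1+np.argmax(st[1:,4]);q=P[l==i];mm=M[l==i]
        # fit cylinder r=21, axis horizontal at z=24+dz ; angle a rel. mat
        def f(x):
            a=x[1];s=(mm[:,0]-x[0])*np.cos(a)+(mm[:,1]-mm[:,1].mean())*np.sin(a)
            return np.hypot(s,q[:,2]-24-x[2])-21
        r=least_squares(f,[mm[:,0].mean(),0,0],loss="soft_l1")
        print(n,"px",ce[i].round(),"N",len(q),"along %.1f skew %.1fdeg dz %.1f"%(r.x[0],np.degrees(r.x[1]),r.x[2]),"lat %.1f..%.1f along %.1f..%.1f"%(*np.percentile(mm[:,1],[1,99]),*np.percentile(mm[:,0],[1,99])),"res",np.abs(r.fun).mean().round(2))
E
python3 - <<'E'
from h import *
np.set_printoptions(suppress=True,precision=3)
roll()
A,p=tool();print(A);print(p)
c=bot.read_camera("top");P=cloud(c)
c2=bot.read_camera("scene");Q=np.concatenate([P[c["z_map"]>0],cloud(c2)[c2["z_map"]>0]])
for x in range(150,700,50):print(x,[int(np.max(Q[(abs(Q[:,0]-x)<25)&(abs(Q[:,1]-y)<25),2],initial=-1)) for y in range(500,-451,-50)])
E
```

```text
top px [369. 224.] N 335 along -84.0 skew 3.2deg dz 0.7 lat -24.6..25.2 along -105.2..-64.5 res 1.48
scene px [320. 252.] N 543 along -84.8 skew 2.3deg dz -1.1 lat -27.5..22.5 along -106.5..-66.4 res 2.15
[[-0.     0.278  0.961]
 [-0.001  0.961 -0.278]
 [-1.    -0.001 -0.   ]]
[159.824 552.149 230.996]
150 [397, 315, -1, -1, -1, -1, -1, 5, 7, 5, 6, 7, 7, 7, -1, -1, -1, -1, -1, -1]
200 [394, 5, 4, 4, 5, 3, 5, 6, 4, 4, 5, 6, 5, 4, 4, 5, 6, 6, 4, 5]
250 [56, 78, 58, 77, 57, 15, 20, 19, 22, 25, 15, 7, 9, 8, 6, 5, 6, 6, 6, 13]
300 [94, 95, 97, 95, 97, 75, 85, 83, 90, 87, 75, 79, 79, 71, 6, 40, 47, 42, 24, 26]
350 [118, 120, 121, 120, 120, 94, 118, 119, 132, 119, 93, 93, 100, 92, 6, 7, 46, 35, 20, 41]
400 [119, 120, 119, 120, 119, 5, 274, 294, 297, 128, 77, 95, 98, 83, 10, 42, 30, 73, 73, 47]
450 [139, 120, 120, 121, 119, 4, 278, 223, 129, 254, 78, 96, 98, 6, 9, 50, 48, 75, 73, 8]
500 [143, 134, 120, 121, 120, -1, 247, 241, 256, 257, 79, 94, 94, 7, 10, 12, 10, 122, 122, 7]
550 [144, 139, 116, 116, 111, 76, 127, 301, 257, 126, 80, 87, 89, 64, 9, 10, 11, 121, 119, 5]
600 [146, 141, 139, 5, 8, 7, 7, 6, 50, 49, 32, 44, 65, 65, 10, 10, 59, 63, 383, 382]
650 [149, 146, 139, 57, 56, 57, 8, 30, 47, 46, 46, 47, 65, 61, 10, 10, 8, 5, 384, 385]
```

drive_tool(targets="0.65 -4.5 0 0 0;0.65 -4.5 0 0 0;0.65 -4.5 0 0 0;0.65 -2 0 0 0;0.65 0 -2.6 3.6 0;0.65 0 -2.6 3.6 0;0.65 0 -2.6 3.6 0;0.65 0 -2.6 3.6 0")

```text
time_s: 1.2
eef_pos: [268.9, 409.6, 387.1]
tcp_rot: [-94.0, 89.4, -109.5]
contact_force: [1.0, -0.3, -0.6]
opening: 14.9
```

drive_tool(targets="0.65 0 -2.7 3.9 0;0.65 0 -2.7 3.9 0;0.65 0 -2.7 3.9 0;0.65 0 -2.7 3.9 0;0.65 0 -4 2 0;0.65 0 -4.5 0 -0.5;0.65 0 -4.5 0 -0.5;0.65 0 -4.5 0 -0.5")

```text
time_s: 2.0
eef_pos: [379.2, 74.9, 389.1]
tcp_rot: [-86.4, 89.5, -89.5]
contact_force: [1.0, -0.6, 0.0]
opening: 15.0
```

```bash
cat >> h.py <<'E'
def info():
    s=bot.observe();A,p=tool(s);np.set_printoptions(suppress=True,precision=2)
    print("t",s["time_s"],"p",p,"F",s["contact_force"],"open %.1f"%s["opening"],"mat",tomat(p),"q",s["joint_positions"])
    ya=np.degrees(np.arctan2(A[1,1],A[0,1]));print("y-axis angle",ya,"tilt x-axis",A[:,0],"turn units needed",-(101.2-ya)/8)
    return A,p
def go(w):
    A,p=info();d=np.array(w)-p;print("tool shift cm",A.T@d/10)
E
python3 -c "
from h import *
go([*(GC-84.4*U-14*U),380])"
```

```text
t 2.0 p [379.23  74.85 389.06] F [ 1.01 -0.59  0.02] open 15.0 mat [-82.25 334.6 ] q [ 2.18 -0.01  1.12 91.14 -0.54  5.23]
y-axis angle 86.9491489309997 tilt x-axis [ 0.   -0.01 -1.  ] turn units needed -1.7813563836250381
tool shift cm [  1.22 -32.82   6.67]
```

drive_tool(targets="0.65 0 -4 0.6 -0.3;0.65 0 -4 0.6 -0.3;0.65 0 -4 0.6 -0.3;0.65 0 -4 0.6 -0.3;0.65 0 -4 0.6 -0.3;0.65 0 -4 0.6 -0.3;0.65 0 -4 0.6 0;0.65 0 -4 0.6 0")

```text
time_s: 2.8
eef_pos: [454.0, -251.8, 395.8]
tcp_rot: [-66.7, 89.2, -54.9]
contact_force: [0.5, -0.0, -0.8]
opening: 15.1
```

```bash
python3 -c "
from h import *
go([*(GC-84.4*U-12*U),380])"
```

```text
t 2.8 p [ 453.96 -251.82  395.79] F [ 0.52 -0.02 -0.84] open 15.1 mat [-72.39  -0.37] q [-35.87  15.58  20.49  94.16  -0.26 -47.71]
y-axis angle 101.8434160716222 tilt x-axis [ 0.01 -0.01 -1.  ] turn units needed 0.08042700895277477
tool shift cm [ 1.57  0.08 -2.41]
```

drive_tool(targets="0.65 4.5 0 -1 0;0.65 4.5 0 -1 0;0.65 4.5 0 0 0;0.65 4.5 0 0 0;0.65 4.5 0 0 0;0.65 4.5 0 0 0;0.65 3 0 0 0;0.65 0 0 0 0")

```text
time_s: 3.6
eef_pos: [447.2, -274.9, 90.0]
tcp_rot: [-57.6, 88.1, -46.2]
contact_force: [-1.6, 0.3, 0.0]
opening: 15.1
```

```bash
python3 -c "
from h import *
go([*(GC-84.4*U-7*U),55])
roll()
c=bot.read_camera('scene');cv2.imwrite('pics/s1.png',cv2.resize(c['image'][150:320,230:450,::-1],None,fx=3,fy=3))"
```

```text
t 3.6 p [ 447.24 -274.87   90.  ] F [-1.64  0.34  0.01] open 15.1 mat [-83.46 -21.67] q [-38.34  19.41 -20.56  48.1   -0.27 -49.7 ]
y-axis angle 101.33834681549787 tilt x-axis [ 0.02 -0.02 -1.  ] turn units needed 0.01729335193723358
tool shift cm [ 3.42  2.27 -0.85]
top none
scene px [320. 252.] N 557 along -84.6 skew 2.6deg dz -1.1 lat -27.5..22.2 along -106.8..-66.4 res 2.24
```

View pics/s1.png

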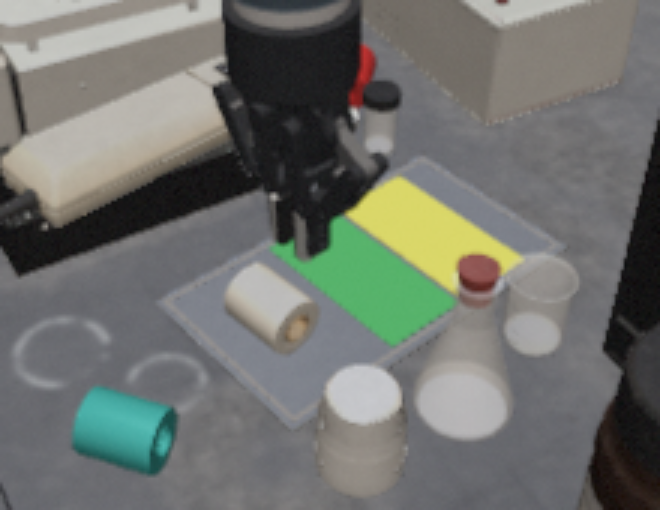

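The scene view shows the gripper hovering over the mat, 20 mm off to the side, with the roll untouched at crop (270,305). I'll line up with it.

drive_tool(targets="0.65 1 1.2 -0.5 0;0.65 1 1.1 -0.4 0;0.65 0 0 0 0;0.65 0 0 0 0")

```text
time_s: 4.15
eef_pos: [446.0, -263.3, 85.0]
tcp_rot: [-53.8, 86.3, -42.4]
contact_force: [-0.6, 0.4, -0.1]
opening: 15.2
```

```bash
python3 -c "
from h import *
go([*(GC-84.4*U-7*U),50])"
```

```text
t 4.15 p [ 446.01 -263.35   84.96] F [-0.6   0.37 -0.12] open 15.2 mat [-82.43 -10.13] q [-37.39  17.65 -24.12  44.56  -0.32 -48.76]
y-axis angle 101.30356401613759 tilt x-axis [ 0.05 -0.04 -1.  ] turn units needed 0.012945502017197796
tool shift cm [ 3.4   1.19 -1.03]
```

drive_tool(targets="0.65 0 0 0 0")

```text
time_s: 4.25
eef_pos: [447.4, -264.5, 86.8]
tcp_rot: [-53.6, 86.1, -42.2]
contact_force: [0.1, -0.2, 0.2]
opening: 15.3
```

drive_tool(targets="0.65 0 0 0 0")

```text
time_s: 4.35
eef_pos: [448.6, -265.6, 88.3]
tcp_rot: [-53.4, 86.0, -42.1]
contact_force: [-0.1, 0.1, -0.2]
opening: 15.0
```

drive_tool(targets="0.65 0 0.5 0 0")

```text
time_s: 4.45
eef_pos: [448.7, -261.9, 88.9]
tcp_rot: [-53.4, 85.8, -42.1]
contact_force: [0.4, -0.4, -0.7]
opening: 14.9
```

drive_tool(targets="0.65 1 0 0 0")

```text
time_s: 4.55
eef_pos: [450.2, -262.8, 80.0]
tcp_rot: [-53.0, 85.7, -41.7]
contact_force: [0.4, -0.5, -0.4]
opening: 15.0
```

```bash
python3 -c "
from h import *
s=bot.observe();info();print(s['dq'],s['joint_efforts'])
for i in range(4):
  bot.read_camera('top')
  s=bot.observe();info();print(s['dq'],s['joint_efforts'])
"
```

```text
t 4.55 p [ 450.24 -262.75   80.04] F [ 0.38 -0.51 -0.42] open 15.0 mat [-78.16 -10.37] q [-37.03  17.8  -24.81  43.07  -0.35 -48.36]
y-axis angle 101.2435071359268 tilt x-axis [ 0.06 -0.05 -1.  ] turn units needed 0.005438391990850278
[ -0.58   8.09  -7.3  -15.96  -0.53  -0.17] [  0.13 -41.01  23.94   0.12  -0.     0.02]
t 4.6 p [ 449.21 -262.26   77.72] F [-0.66 -0.04 -1.48] open 15.0 mat [-79.08  -9.68] q [-37.05  17.96 -24.97  42.92  -0.37 -48.37]
y-axis angle 101.24119489393148 tilt x-axis [ 0.05 -0.05 -1.  ] turn units needed 0.005149361741434433
[-0.11  0.35 -0.91  2.18 -0.1  -0.1 ] [  0.31 -44.32  25.55  -0.32  -0.     0.01]
t 4.65 p [ 448.55 -261.79   77.65] F [-0.31  0.66  0.55] open 15.2 mat [-79.64  -9.1 ] q [-37.05  17.95 -24.97  43.02  -0.37 -48.38]
y-axis angle 101.24421761149992 tilt x-axis [ 0.05 -0.05 -1.  ] turn units needed 0.005527201437489637
[-0.1  -0.19  0.33  1.48  0.11 -0.06] [ -0.01 -40.31  24.37  -1.11  -0.02   0.  ]
t 4.7 p [ 448.48 -261.75   77.89] F [-0.42  1.3  -1.  ] open 15.4 mat [-79.7   -9.05] q [-37.05  17.94 -24.95  43.07  -0.36 -48.38]
y-axis angle 101.24133725577826 tilt x-axis [ 0.05 -0.05 -1.  ] turn units needed 0.005167156972282427
[-0.11 -0.41  0.52  0.55 -0.06  0.01] [  0.   -39.9   23.84  -0.87  -0.02   0.  ]
t 4.75 p [ 448.62 -261.89   78.17] F [-0.7  -0.41  0.23] open 14.7 mat [-79.58  -9.2 ] q [-37.05  17.93 -24.93  43.08  -0.36 -48.38]
y-axis angle 101.23904934122538 tilt x-axis [ 0.05 -0.05 -1.  ] turn units needed 0.004881167653172369
[-0.17 -0.35  0.45  0.27  0.02 -0.01] [  0.02 -39.78  23.66  -0.74  -0.02   0.  ]
```

drive_tool(targets="0.65 0 0 0 0;0.65 0 0 0 0;0.65 0 0 0 0;0.65 0 0 0 0")

```text
time_s: 5.15
eef_pos: [448.4, -261.8, 77.8]
tcp_rot: [-53.6, 86.0, -42.3]
contact_force: [0.9, -0.1, 0.4]
opening: 14.7
```

```bash
python3 -c "
from h import *
s=bot.observe();info();print(s['dq'],s['joint_efforts'])
"
```

```text
t 5.15 p [ 448.35 -261.82   77.8 ] F [ 0.87 -0.12  0.36] open 14.7 mat [-79.83  -9.09] q [-37.07  17.96 -24.93  43.1   -0.37 -48.38]
y-axis angle 101.23007414677124 tilt x-axis [ 0.05 -0.05 -1.  ] turn units needed 0.0037592683464051646
[-0.02  0.06  0.06 -0.03  0.03  0.06] [  0.   -39.83  23.66  -0.66  -0.02  -0.  ]
```

drive_tool(targets="0.65 -3 0 0 0;0.65 -3 0 0 0;0.65 0 0 0 0;0.65 0 0 0 0;0.65 0 0 0 0")

```text
time_s: 5.65
eef_pos: [444.4, -258.5, 138.3]
tcp_rot: [-53.8, 86.1, -42.5]
contact_force: [0.2, 0.3, 0.2]
opening: 14.9
```

```bash
python3 -c "
from h import *
for i in range(4):bot.read_camera('top')
info()
"
```

```text
t 5.85 p [ 443.83 -258.02  137.71] F [-0.27 -0.45 -0.43] open 15.0 mat [-83.53  -4.48] q [-37.03  14.24 -20.17  51.81  -0.37 -48.33]
y-axis angle 101.22939701272632 tilt x-axis [ 0.05 -0.04 -1.  ] turn units needed 0.0036746265907900977
```

drive_tool(targets="0.65 -5 0 0 0;0.65 -5 0 0 0;0.65 -5 0 0 0;0.65 0 0 0 0;0.65 0 0 0 0;0.65 0 0 0 0")

```text
time_s: 6.45
eef_pos: [432.9, -248.6, 286.0]
tcp_rot: [-55.4, 87.0, -44.1]
contact_force: [-0.7, -0.4, -0.3]
opening: 15.0
```

```bash
python3 -c "
from h import *
info()
"
```

```text
t 6.45 p [ 432.93 -248.64  285.96] F [-0.66 -0.41 -0.27] open 15.0 mat [-92.4    6.84] q [-36.92   9.47  -3.71  73.82  -0.38 -48.21]
y-axis angle 101.2446906685618 tilt x-axis [ 0.04 -0.04 -1.  ] turn units needed 0.005586333570224866
```

drive_tool(targets="0.65 2 0 0 0;0.65 2 0 0 0;0.65 2 0 0 0;0.65 2 0 0 0;0.65 2 0 0 0;0.65 2 0 0 0;0.65 1 0 0 0;0.65 0.5 0 0 0")

```text
time_s: 7.25
eef_pos: [430.9, -248.5, 133.6]
tcp_rot: [-59.7, 88.1, -48.4]
contact_force: [-0.1, -0.3, 0.2]
opening: 15.1
```

```bash
python3 -c "
from h import *
info()
bot.read_camera('top');bot.read_camera('top')
info()
"
```

```text
t 7.25 p [ 430.94 -248.47  133.65] F [-0.11 -0.32  0.23] open 15.1 mat [-94.32   7.39] q [-37.04  14.3  -20.62  53.23  -0.37 -48.32]
y-axis angle 101.25562862516466 tilt x-axis [ 0.02 -0.02 -1.  ] turn units needed 0.006953578145582284
t 7.35 p [ 431.13 -248.57  134.36] F [-0.2   0.07 -0.02] open 14.9 mat [-94.15   7.25] q [-37.04  14.27 -20.55  53.31  -0.37 -48.32]
y-axis angle 101.26100151658785 tilt x-axis [ 0.02 -0.02 -1.  ] turn units needed 0.00762518957348135
```

drive_tool(targets="0.65 -4 0 0 0;0.65 -4 0 0 0;0.65 0 0 0 0;0.65 0 0 0 0;0.65 1.8 0 0 0;0.65 1.8 -0.2 0 0;0.65 1.8 -0.2 0 0;0.65 1.8 -0.2 0 0")

```text
time_s: 8.15
eef_pos: [435.7, -256.8, 147.9]
tcp_rot: [-56.6, 87.4, -45.3]
contact_force: [0.1, 1.1, 0.5]
opening: 15.2
```

drive_tool(targets="0.65 1.8 0 0 0;0.65 1.8 0 0 0;0.65 1.5 0 0 0;0.65 1 0 0 0;0.65 0.5 0 0 0")

```text
time_s: 8.65
eef_pos: [435.2, -257.3, 74.9]
tcp_rot: [-57.8, 87.8, -46.5]
contact_force: [0.3, 0.2, -1.3]
opening: 14.9
```

```bash
python3 -c "
from h import *
roll(['scene','scene'])
go([*(GC-84.4*U-7*U),50])
"
```

```text
scene px [320. 252.] N 544 along -84.7 skew 2.4deg dz -1.2 lat -27.5..22.4 along -106.4..-66.5 res 2.23
scene px [320. 252.] N 540 along -84.7 skew 2.0deg dz -1.1 lat -27.7..22.7 along -107.0..-66.6 res 2.22
t 8.75 p [ 435.26 -257.28   75.3 ] F [0.45 0.09 0.57] open 14.8 mat [-91.79  -2.09] q [-37.56  18.11 -25.01  44.67  -0.35 -48.85]
y-axis angle 101.25718190112161 tilt x-axis [ 0.03 -0.03 -1.  ] turn units needed 0.007147737640201157
tool shift cm [ 2.52  0.29 -0.01]
```

drive_tool(targets="1 0.7 -0.3 0 0;1 0.5 -0.2 0 0;1 0 0 0 0")

```text
time_s: 9.05
eef_pos: [438.1, -264.1, 64.3]
tcp_rot: [-57.2, 87.5, -45.9]
contact_force: [-0.3, 0.9, -0.5]
opening: -0.0
```

```bash
python3 -c "
from h import *
bot.read_camera('top');bot.read_camera('scene')
go([*(GC-84.4*U-7*U-8*V),50])
c=bot.read_camera('scene');cv2.imwrite('pics/s2.png',cv2.resize(c['image'][190:300,270:400,::-1],None,fx=5,fy=5))"
```

```text
t 9.15 p [ 438.2  -263.98   64.73] F [ 0.82 -0.53 -0.12] open -0.0 mat [-90.22  -9.24] q [-37.97  19.22 -25.24  43.11  -0.33 -49.27]
y-axis angle 101.26868676496657 tilt x-axis [ 0.03 -0.03 -1.  ] turn units needed 0.00858584562082143
tool shift cm [ 1.46  0.18 -0.15]
```

View pics/s2.png

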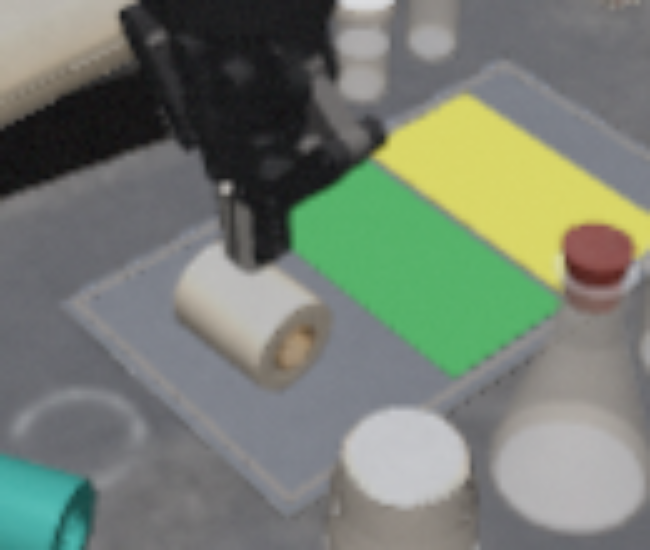

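The picture shows the shut fingertips about 20 mm above the roll's crown, at crop (245,255). I'll lower them gently.

drive_tool(targets="1 0.7 0.1 -0.1 0;1 0.4 0 0 0")

```text
time_s: 9.4
eef_pos: [438.0, -263.9, 54.1]
tcp_rot: [-56.5, 87.4, -45.2]
contact_force: [-0.2, 0.2, -0.4]
opening: 0.4
```

drive_tool(targets="1 0.2 0 0 0")

```text
time_s: 9.5
eef_pos: [437.9, -263.9, 51.6]
tcp_rot: [-56.6, 87.4, -45.3]
contact_force: [-0.1, -0.5, 0.1]
opening: -0.1
```

drive_tool(targets="1 0.2 0 0 0")

```text
time_s: 9.6
eef_pos: [437.8, -263.8, 49.3]
tcp_rot: [-56.7, 87.5, -45.4]
contact_force: [-0.7, 0.5, -0.3]
opening: 0.1
```

drive_tool(targets="1 0.2 0 0 0")

```text
time_s: 9.7
eef_pos: [437.8, -263.7, 47.0]
tcp_rot: [-56.7, 87.5, -45.4]
contact_force: [-0.9, 0.2, -0.0]
opening: -0.2
```

drive_tool(targets="1 0.15 0 0 0")

```text
time_s: 9.8
eef_pos: [437.8, -263.7, 45.3]
tcp_rot: [-56.8, 87.5, -45.5]
contact_force: [-0.1, -0.1, -0.5]
opening: 0.3
```

drive_tool(targets="1 0.1 0 0 0")

```text
time_s: 9.9
eef_pos: [438.3, -263.9, 44.7]
tcp_rot: [-55.8, 87.4, -44.5]
contact_force: [-0.2, 2.7, 10.4]
opening: 0.3
```

drive_tool(targets="1 0.1 0 0 0")

```text
time_s: 10.0
eef_pos: [439.3, -263.8, 44.7]
tcp_rot: [-53.8, 87.4, -42.5]
contact_force: [-1.6, 3.4, 10.9]
opening: -0.2
```

drive_tool(targets="1 0.06 0 0.5 0;1 0.06 0 0.5 0")

```text
time_s: 10.2
eef_pos: [449.9, -261.5, 45.2]
tcp_rot: [-51.4, 87.3, -40.0]
contact_force: [-1.0, 1.2, 3.3]
opening: -0.2
```

```bash
python3 -c "
from h import *
roll(['scene'])
info()
"
```

```text
scene px [322. 252.] N 467 along -78.3 skew 3.2deg dz -1.0 lat -28.1..22.2 along -100.7..-59.6 res 2.61
t 10.25 p [ 450.74 -261.49   45.21] F [-0.5   2.47  4.95] open -0.1 mat [-77.43  -9.22] q [-37.03  21.24 -25.63  40.38  -0.12 -48.39]
y-axis angle 101.32749199660174 tilt x-axis [ 0.04 -0.03 -1.  ] turn units needed 0.0159364995752167
```

drive_tool(targets="1 0.09 0 0.5 0;1 0.09 0 0.5 0;1 0.09 0 0.4 0")

```text
time_s: 10.55
eef_pos: [466.3, -257.6, 45.2]
tcp_rot: [-46.8, 87.2, -35.4]
contact_force: [-0.2, 2.7, 6.4]
opening: 0.0
```

```bash
python3 -c "
from h import *
roll(['scene'])
info()
"
```

```text
scene px [325. 249.] N 503 along -69.8 skew 2.7deg dz -0.9 lat -27.5..22.2 along -92.0..-50.7 res 2.3
t 10.6 p [ 467.02 -257.64   45.2 ] F [0.44 2.61 7.49] open 0.3 mat [-60.71  -8.61] q [-35.73  22.32 -23.93  40.86   0.04 -47.16]
y-axis angle 101.40213138951626 tilt x-axis [ 0.04 -0.03 -1.  ] turn units needed 0.025266423689531692
```

drive_tool(targets="1 -1 0 0.1 0;1 -0.3 0 -1 0;1 0 0 -1 0;1 0 0 0 0")

```text
time_s: 11.0
eef_pos: [446.0, -261.7, 57.9]
tcp_rot: [-48.8, 87.1, -37.3]
contact_force: [0.1, -0.6, -0.4]
opening: -0.1
```

```bash
python3 -c "
from h import *
roll(['scene','scene'])
info()
"
```

```text
scene px [326. 250.] N 442 along 40.8 skew -92.7deg dz -1.1 lat -27.3..22.8 along -92.5..-51.8 res 4.4
scene px [326. 250.] N 445 along 67.7 skew -92.2deg dz -1.0 lat -27.2..22.4 along -92.6..-51.9 res 4.37
t 11.1 p [ 447.   -261.73   57.99] F [0.38 0.41 0.68] open 0.2 mat [-81.14  -8.73] q [-37.39  19.94 -25.37  41.8    0.04 -48.88]
y-axis angle 101.44799971800121 tilt x-axis [ 0.04 -0.03 -1.  ] turn units needed 0.03099996475015132
```

drive_tool(targets="1 0.5 0.1 0.2 0;1 0.4 0 0 0;1 0.15 0 0 0;1 0.1 0 0 0")

```text
time_s: 11.5
eef_pos: [449.3, -260.6, 44.9]
tcp_rot: [-47.9, 87.1, -36.5]
contact_force: [-0.6, 0.6, 0.0]
opening: -0.0
```

drive_tool(targets="1 0.1 0 0 0")

```text
time_s: 11.6
eef_pos: [450.1, -260.7, 44.4]
tcp_rot: [-47.2, 87.1, -35.7]
contact_force: [-1.7, 3.5, 13.8]
opening: 0.3
```

```bash
sed -i 's/loss="soft_l1")/loss="soft_l1",bounds=([-130,-.3,-4],[80,.3,4]))/; s/\[mm\[:,0\].mean(),0,0\]/[np.clip(mm[:,0].mean()+1,-125,75),0.03,0]/' h.py; python3 -c "
from h import *
roll(['scene'])
info()
"
```

```text
scene px [326. 251.] N 410 along -70.0 skew 2.3deg dz -1.0 lat -27.7..23.0 along -92.3..-52.4 res 2.94
t 11.65 p [ 450.29 -260.66   44.63] F [-0.41  1.75  6.73] open 0.3 mat [-77.71  -8.33] q [-37.11  21.05 -26.06  39.95   0.09 -48.61]
y-axis angle 101.45929827403876 tilt x-axis [ 0.04 -0.03 -1.  ] turn units needed 0.03241228425484444
```

drive_tool(targets="1 0.09 0 0.5 0;1 0.09 0 0.5 0;1 0.09 0 0.5 0;1 0.09 0 0.5 0;1 0.09 0 0.4 0;1 -1 0 0.1 0")

```text
time_s: 12.25
eef_pos: [477.9, -252.9, 54.7]
tcp_rot: [-39.5, 86.9, -27.9]
contact_force: [-0.9, 0.1, -0.5]
opening: -0.3
```

```bash
python3 -c "
from h import *
roll(['scene'])
info()
"
```

```text
scene px [331. 245.] N 512 along -55.3 skew 2.6deg dz -1.1 lat -26.2..23.7 along -77.5..-37.4 res 2.35
t 12.3 p [ 479.12 -253.82   57.04] F [-0.52 -0.19  1.9 ] open 0.1 mat [-48.1   -7.22] q [-34.83  22.08 -22.23  42.4    0.37 -46.46]
y-axis angle 101.59706348479993 tilt x-axis [ 0.05 -0.03 -1.  ] turn units needed 0.04963293559999116
```

drive_tool(targets="1 -0.1 0 -0.8 0;1 0 0 -0.8 0;1 0.5 0 0 0;1 0.4 0 0 0;1 0.1 0 0 0")

```text
time_s: 12.8
eef_pos: [461.7, -258.4, 47.2]
tcp_rot: [-41.0, 86.7, -29.5]
contact_force: [0.1, 0.5, -1.0]
opening: -0.2
```

```bash
python3 -c "
from h import *
info()
"
```

```text
t 12.8 p [ 461.72 -258.38   47.19] F [ 0.1   0.52 -0.98] open -0.2 mat [-66.05  -8.3 ] q [-36.34  21.43 -25.02  40.23   0.4  -47.89]
y-axis angle 101.51726964115333 tilt x-axis [ 0.05 -0.03 -1.  ] turn units needed 0.03965870514416636
```

drive_tool(targets="1 0.15 0.05 0.2 0;1 0.12 0 0 0")

```text
time_s: 13.0
eef_pos: [463.9, -257.5, 44.3]
tcp_rot: [-40.4, 86.7, -28.9]
contact_force: [-2.2, 1.4, 12.8]
opening: -0.2
```

drive_tool(targets="1 0.1 0 0 0")

```text
time_s: 13.1
eef_pos: [465.2, -257.4, 44.4]
tcp_rot: [-39.1, 86.6, -27.5]
contact_force: [-1.4, 3.9, 13.0]
opening: 0.1
```

drive_tool(targets="1 0.08 0 0.5 0;1 0.08 0 0.5 0;1 0.09 0 0.5 0;1 0.09 0 0.5 0;1 0.09 0 0.4 0;1 -1 0 0.1 0")

```text
time_s: 13.7
eef_pos: [493.6, -249.1, 54.7]
tcp_rot: [-33.0, 86.3, -21.2]
contact_force: [0.1, 1.6, -0.8]
opening: -0.1
```

```bash
python3 -c "
from h import *
roll(['scene'])
info()
"
```

```text
scene px [336. 241.] N 498 along -39.1 skew 2.4deg dz -1.0 lat -25.5..25.0 along -61.1..-21.4 res 2.32
t 13.75 p [ 494.81 -250.02   57.09] F [ 1.19 -0.68  1.87] open 0.3 mat [-31.97  -6.54] q [-33.81  22.89 -20.99  42.34   0.8  -45.58]
y-axis angle 101.73752899532565 tilt x-axis [ 0.06 -0.03 -1.  ] turn units needed 0.06719112441570552
```

drive_tool(targets="1 -0.1 0 -0.7 0;1 0 0 -0.7 0;1 0.5 0 0 0;1 0.4 0 0 0;1 0.2 0 0 0")

```text
time_s: 14.25
eef_pos: [480.0, -254.2, 46.1]
tcp_rot: [-34.6, 86.1, -22.9]
contact_force: [0.1, -0.2, 0.3]
opening: -0.2
```

drive_tool(targets="1 0.1 0 0 0")

```text
time_s: 14.35
eef_pos: [479.6, -254.1, 44.5]
tcp_rot: [-34.5, 86.1, -22.7]
contact_force: [0.1, 0.7, 4.5]
opening: 0.1
```

```bash
python3 -c "
from h import *
info()
"
```

```text
t 14.35 p [ 479.63 -254.09   44.51] F [0.12 0.7  4.53] open 0.1 mat [-47.65  -7.58] q [-35.08  22.6  -23.69  39.95   0.82 -46.78]
y-axis angle 101.65965845938737 tilt x-axis [ 0.06 -0.03 -1.  ] turn units needed 0.057457307423421256
```

drive_tool(targets="1 0.1 0 0.5 0;1 0.1 0 0.5 0;1 0.1 0 0.5 0;1 0.1 0 0.5 0;1 0.1 0 0.5 0;1 -1 0 0.1 0")

```text
time_s: 14.95
eef_pos: [509.2, -246.3, 54.8]
tcp_rot: [-29.1, 85.8, -17.2]
contact_force: [-0.5, -0.4, 0.2]
opening: -0.0
```

```bash
python3 -c "
from h import *
roll(['scene'])
info()
"
```

```text
scene px [342. 238.] N 482 along -23.0 skew 2.2deg dz -1.1 lat -24.5..25.4 along -45.3..-4.8 res 2.28
t 15.0 p [ 510.32 -247.17   57.16] F [0.49 0.13 1.74] open 0.1 mat [-16.2   -6.75] q [-32.87  23.82 -19.54  42.45   1.11 -44.67]
y-axis angle 101.77744406080821 tilt x-axis [ 0.07 -0.02 -1.  ] turn units needed 0.07218050760102557
```

drive_tool(targets="1 -0.1 0 -0.7 0;1 0 0 -0.7 0;1 0.5 0 0 0;1 0.4 0 0 0;1 0.2 0 0 0;1 0.1 0 0 0")

```text
time_s: 15.6
eef_pos: [495.0, -251.2, 44.3]
tcp_rot: [-30.5, 85.7, -18.7]
contact_force: [-0.7, -0.9, 5.1]
opening: -0.0
```

```bash
python3 -c "
from h import *
info()
"
```

```text
t 15.6 p [ 494.99 -251.23   44.32] F [-0.7  -0.89  5.09] open -0.0 mat [-32.02  -7.76] q [-34.1   23.51 -22.29  40.05   1.14 -45.82]
y-axis angle 101.69272973508406 tilt x-axis [ 0.07 -0.02 -1.  ] turn units needed 0.06159121688550684
```

drive_tool(targets="1 0.1 0 0.5 0;1 0.1 0 0.5 0;1 0.1 0 0.5 0;1 0.1 0 0.4 0;1 -1 0 0.1 0")

```text
time_s: 16.1
eef_pos: [517.7, -245.4, 54.6]
tcp_rot: [-26.9, 85.4, -15.1]
contact_force: [0.3, 0.1, -0.5]
opening: -0.3
```

```bash
python3 -c "
from h import *
roll(['scene'])
info()
"
```

```text
scene px [346. 235.] N 471 along -10.7 skew 2.3deg dz -1.1 lat -24.0..26.6 along -32.6..6.5 res 2.4
t 16.15 p [ 518.92 -246.21   57.07] F [ 0.68 -0.71  1.04] open 0.1 mat [-7.57 -7.48] q [-32.45  24.27 -18.87  42.3    1.36 -44.25]
y-axis angle 101.7765585530804 tilt x-axis [ 0.08 -0.02 -1.  ] turn units needed 0.0720698191350504
```

drive_tool(targets="1 -0.1 0 -0.5 0;1 0 0 -0.5 0;1 0.5 0 0 0;1 0.4 0 0 0;1 0.2 0 0 0;1 0.1 0 0 0")

```text
time_s: 16.75
eef_pos: [508.3, -249.3, 44.4]
tcp_rot: [-28.2, 85.3, -16.4]
contact_force: [-0.9, -0.6, 6.1]
opening: 0.1
```

```bash
python3 -c "
from h import *
info()
"
```

```text
t 16.75 p [ 508.31 -249.28   44.38] F [-0.9  -0.56  6.06] open 0.1 mat [-18.58  -8.43] q [-33.3   24.3  -21.05  40.12   1.37 -45.04]
y-axis angle 101.71005535305716 tilt x-axis [ 0.08 -0.02 -1.  ] turn units needed 0.06375691913214432
```

drive_tool(targets="1 0.1 0 0.5 0;1 0.1 0 0.5 0;1 0.1 0 0.4 0;1 0.1 0 0.2 0;1 -1 0 0.1 0;1 -2 0 0 0;1 -4 0 0 0;1 -4 0 0 0")

```text
time_s: 17.55
eef_pos: [515.8, -239.8, 152.6]
tcp_rot: [-23.1, 85.6, -11.2]
contact_force: [1.2, -0.9, 0.0]
opening: 0.1
```

```bash
python3 -c "
from h import *
roll(['scene','scene'])
info()
"
```

```text
scene px [349. 233.] N 480 along -0.4 skew 2.3deg dz -1.2 lat -23.6..26.9 along -23.0..16.1 res 2.2
scene px [349. 233.] N 474 along -0.3 skew 3.3deg dz -1.2 lat -23.3..26.6 along -22.7..16.3 res 2.16
t 17.65 p [ 519.77 -242.31  158.02] F [ 0.61 -0.96  0.4 ] open 0.2 mat [-5.99 -3.82] q [-32.19  18.95 -10.53  55.73   1.58 -44.03]
y-axis angle 101.8123737237436 tilt x-axis [ 0.09 -0.02 -1.  ] turn units needed 0.07654671546795022
```

drive_tool(targets="1 -5 0 0 0;1 -5 0 0 0;1 -5 0 0 0;1 0 3 -3 0;1 0 4 -2 0;1 0 4 -1 0;1 0 4 0 0;1 0 4 0 0")

```text
time_s: 18.45
eef_pos: [410.8, -67.6, 296.7]
tcp_rot: [-28.6, 84.3, -17.2]
contact_force: [1.4, 0.1, -0.4]
opening: -0.1
```

drive_tool(targets="1 0 4 0 0;1 0 4 0 0;1 0 2 0 0;1 0 0 0 0;1 0 0 0 0")

```text
time_s: 18.95
eef_pos: [386.9, 37.2, 290.6]
tcp_rot: [-28.6, 84.4, -16.9]
contact_force: [-0.1, -0.2, 0.7]
opening: 0.3
```

```bash
python3 -c "
from h import *
roll();info()
c=bot.read_camera('top');cv2.imwrite('pics/t3.png',cv2.resize(c['image'][130:300,270:450,::-1],None,fx=4,fy=3.5,interpolation=2))
c=bot.read_camera('scene');cv2.imwrite('pics/s3.png',cv2.resize(c['image'][150:320,230:450,::-1],None,fx=3,fy=3))
"
```

```text
top px [359. 194.] N 318 along -0.0 skew 2.4deg dz 0.5 lat -20.4..29.5 along -21.3..18.1 res 1.53
scene px [349. 233.] N 466 along -0.5 skew 2.5deg dz -1.2 lat -23.1..26.8 along -22.7..16.4 res 2.2
t 19.05 p [387.17  36.5  290.67] F [ 0.05 -0.61  0.93] open -0.1 mat [-81.9  295.44] q [ -2.88  -5.49 -18.86  71.2   -1.36 -14.53]
y-axis angle 101.46436840379687 tilt x-axis [ 0.09 -0.03 -1.  ] turn units needed 0.03304605047460818
```

View pics/t3.png

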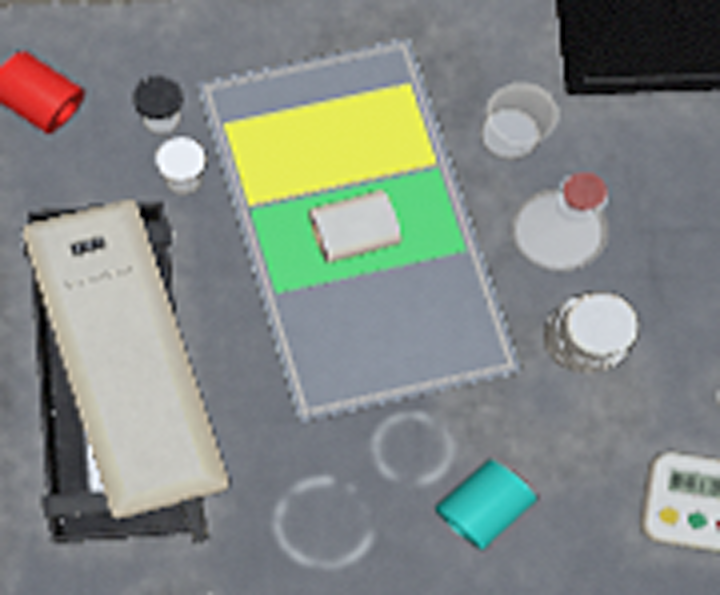

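View pics/s3.png

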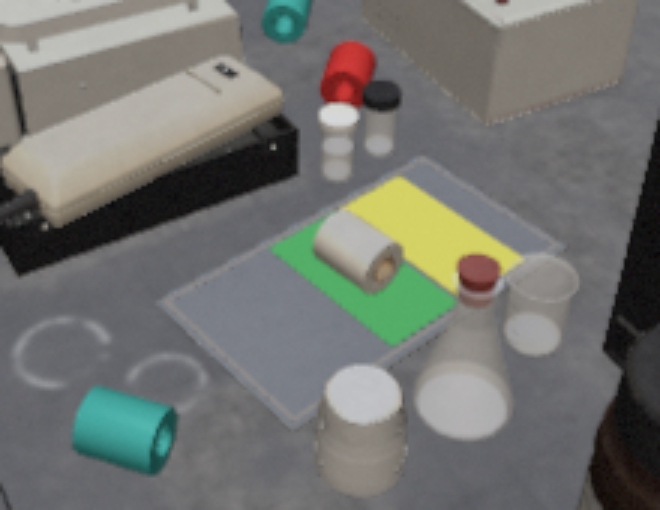

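The top view shows the roll inside the green band, centred near crop (355,228). In the scene view it is at crop (358,252). The bystanders are where they were, and the hand is clear.

```bash
python3 -c "
from h import *
roll();print(bot.observe()['dq'])
print(bot.sign_off())"
```

```text
top px [359. 194.] N 318 along -0.0 skew 1.8deg dz 0.6 lat -20.2..29.2 along -21.3..18.5 res 1.55
scene px [349. 233.] N 464 along -0.3 skew 2.6deg dz -1.1 lat -23.4..26.5 along -22.7..16.4 res 2.04
[ 0.22945305 -0.11284339 -0.14329329  0.00933746  0.05149555  0.07198639]
the job is handed in; nothing more can be done
None
```

I rolled the white film roll about 84 mm into the green band with six light fingertip strokes, moved the hand well clear, and handed the job in at about 19 s. Fingertip forces at the readings taken during contact were roughly 3 to 14 N.

- **Position:** both cameras put the roll's centre within 0.5 mm of the band's centre line along the mat. That leaves about 12 mm to spare at each edge. Across the mat it is about 2 to 4 mm left of centre, well inside the band.
- **Squareness:** it lies about 2 to 2.5° off square, much as it did at the start. I did not correct this.
- **Rolling:** after the first part-stroke, the roll had moved about half as far as the fingertips. That means it rolled rather than slid. I never gripped or lifted it.
- **Surroundings:** the jars, glassware and look-alikes look unmoved in the last pictures. The hand was about 290 mm above the worktop and about 290 mm to the side of the roll.
- **Disagreements:** the two cameras differ by about 3 mm across the mat and 2 mm in height, which is close to the stated calibration error. The roll fit failed once, in two scene-camera readings between strokes; I bounded it, and it gave sensible results after that. The tool also drifted to about 5° of tilt, so I stroked with the fingers shut and set slightly off-centre.

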